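# Put the tablet-press tooling back in its trays

## Robot

A 6-joint arm with a two-finger parallel gripper is mounted at the origin on the work surface. World frame = base frame: x ahead of the robot, y to its left, z up, the work surface at z = 0. Lengths are in m, angles in rad, forces in N, time in s.
With the tool pointing down it reaches from about 0.275 to 0.975 m from the base axis. Payload 8.4 kg.
Tool frame: the origin (TCP) lies on the centre line of the jaws, within the pads' length; the fingertips stand 8 mm ahead of it and the grasp point (between the pads) lies 11 mm behind it; z points along the fingers, x is the direction in which the jaws open and shut, and the axes are right-handed (so a half turn about z gives the same grasp; the last joint's range is limited). The gripper opens to 92 mm and grips with 3 to 60 N. Pads are 20 mm wide; open, the fingers measure 128 mm over their backs; the gripper's body (75 mm by 189 mm) begins 69 mm behind the grasp point.
Start: joints at [-1.189, 0.353, 1.633, -0, 1.155, -0.002], TCP at [0.234, -0.58, 0.223] pointing down, gripper open.
Joint ranges: [-2.63, 2.63], [-0.92, 2.1], [0.06, 2.66], [-1.3, 4.44], [0, 2.69], [-3.02, 3.02]. Speed limits (rad/s): [2.22, 2.22, 2.79, 3.14, 3.14, 3.14].

## Interface

Orientations are given as a unit quaternion [w, x, y, z].
In Python, from bench import r, hand, inverse_kinematics, readout, cams, job gives the robot as it stands. Calls block until the motion is done:
- r.goto(position, orientation): joint-space move of the TCP to a pose.
- r.move_straight(position, rot=None, speed=0.15, until_force=None): straight line of the TCP; rot=None keeps the orientation; speed is the mean speed in m/s. With until_force (N) it stops when the force on the tool has changed by that much, and returns True; else False.
- r.move_joints(angles): joint-space move.
- hand.set_gripper(opening, strength=None): finger opening in m; strength is the grip in N (None keeps the last); returns when the fingers have stopped.
- r.hold(seconds).
- inverse_kinematics(position, orientation): joint angles nearest the present ones, or None.
- readout.state(): the state.
- cams.read_camera(name): name is "scene" or "top" or "wrist"; returns a dict with "img" (400x640x3 uint8, red, green, blue), "depth" (400x640 float32, m along the optical axis (not along the pixel's ray), 0 where there is no reading), "intrinsics" (3x3 intrinsics, pixels), "dist_coeffs" ([k1, k2, p1, p2, k3] as OpenCV has them; the pictures are not rectified), "view" (4x4, takes a point from world to camera coordinates). Camera axes: x right, y up, looking along -z (the intrinsics and any distortion apply to the point x, -y, -z); pixel columns grow to the right and rows downward; lengths in m; the calibration is good to about 2 mm. A picture is of the moment at which its call begins.
A pose or a line that the arm cannot do raises r.PlanningError and nothing moves.
- job.job_done(): hands the job in, once; it reports no verdict.
The state is a dict: "time": time; "q": joint angles; "dq": joint speeds; "joint_torque": joint torques, N m; "eef_pos": TCP position; "ee_rot": TCP orientation; "force": force on the tool from outside, world axes, zero at the start; "torque": the same for the moment, N m; "finger_gap": finger opening in m.
Only numpy, scipy, OpenCV 4.12 (cv2) and the standard library are available. Lean on these libraries where they do the work, as an engineer would, in place of code of your own. Each camera call takes 0.05 s, during which the arm holds its last target. There are 200 camera calls.

## Task

Tidy up after a tooling change on the tablet press: put the red-marked punch and the red-marked die into the red tray, the blue-marked punch and the blue-marked die into the blue tray, and the black star knob into the white tray. Each piece must end inside its tray, resting flat on the tray floor and not on another piece or on a wall: punches lying on their side, dies and knob upright as they stand now. Set the pieces down gently rather than dropping them, and leave the amber vial with the green cap standing where it is.

Things in the scene. Friction and masses are not known exactly. Their poses are not given: they have to be found in the camera images.
- punch_red_c (a point): Loose red-marked steel punch lying on its side: a round pin 88 mm long (its x, -44 to +44 mm; slim tip at +x), 19 to 22 mm thick, 12 mm at the tip, with a red square collar in the middle, 36 mm long (x), 22 wide (y), 22 high (z), that keeps it from rolling. 110 to 200 g. Point: centre of the collar, 11 mm above its support; x along the pin, z up. Grip the collar across y.
- die_red_c (a point): Loose red-marked steel die: an upright disc 38 mm in diameter, 22 mm high, with a red ring and a black bore on its top face and a red band around it. 95 to 170 g. The point is its centre, 11 mm above whatever it stands on; z up.
- punch_blue_c (a point): Loose blue-marked steel punch lying on its side: a round pin 88 mm long (its x, -44 to +44 mm; slim tip at +x), 19 to 22 mm thick, 12 mm at the tip, with a blue square collar in the middle, 36 mm long (x), 22 wide (y), 22 high (z), that keeps it from rolling. 110 to 200 g. Point: centre of the collar, 11 mm above its support; x along the pin, z up. Grip the collar across y.
- die_blue_c (a point): Loose blue-marked steel die: an upright disc 38 mm in diameter, 22 mm high, with a blue ring and a black bore on its top face and a blue band around it. 95 to 170 g. The point is its centre, 11 mm above whatever it stands on; z up.
- knob_c (a point): Loose black six-lobed star knob, standing on its head with a brass stud up: head 42 mm across opposite lobes, 22 mm high; on top of it a steel washer and a brass stud 10 mm in diameter, 40 mm high over all. 60 to 105 g. The point is on its axis, half-way up the black head, 11 mm above whatever it stands on; z up; one lobe lies on its x axis, the others every 60 degrees. Grip the black head.
- tray_red: Shallow red open tray, fixed to the table, 156 mm (its x) by 150 mm (its y) outside, 18 mm high, walls and floor 3 mm thick. The origin is the centre of its underside, at table height; inner floor at z = +3 mm; it is turned by up to 0.25 rad about z.
- tray_blue: Shallow blue open tray, fixed to the table, 156 mm (its x) by 150 mm (its y) outside, 18 mm high, walls and floor 3 mm thick. The origin is the centre of its underside, at table height; inner floor at z = +3 mm; it is turned by up to 0.25 rad about z.
- tray_white: Shallow white open tray, fixed to the table, 156 mm (its x) by 150 mm (its y) outside, 18 mm high, walls and floor 3 mm thick. The origin is the centre of its underside, at table height; inner floor at z = +3 mm; it is turned by up to 0.25 rad about z.
- vial_c (a point): Bystander, not to be moved: loose upright amber glass vial with a green cap, 36 mm in diameter, 52 mm high, standing in the row among the tooling. The point is its centre, 26 mm above the table; z up.

How it is judged:
At the end, for the whole second after the job is handed in: All five pieces at rest in their own trays: centres within 65 mm (tray x) and 62 mm (tray y) of the tray's centre and 8 to 18 mm above its underside (down on its floor); punches level, dies and knob upright within 0.15 rad; speeds under 20 mm/s (x of punch_red_c in the frame of tray_red between -0.065 and 0.065 m and y of punch_red_c in the frame of tray_red between -0.062 and 0.062 m and z of punch_red_c in the frame of tray_red between 0.008 and 0.018 m and angle between punch_red_c's own x axis and vertical between 1.42 and 1.72 rad and linear speed of each of punch_red, die_red, punch_blue, die_blue, knob below 0.02 m/s and x of die_red_c in the frame of tray_red between -0.065 and 0.065 m and y of die_red_c in the frame of tray_red between -0.062 and 0.062 m and z of die_red_c in the frame of tray_red between 0.008 and 0.018 m and angle between each of die_red_c, die_blue_c, knob_c's own z axis and vertical below 0.15 rad and x of punch_blue_c in the frame of tray_blue between -0.065 and 0.065 m and y of punch_blue_c in the frame of tray_blue between -0.062 and 0.062 m and z of punch_blue_c in the frame of tray_blue between 0.008 and 0.018 m and angle between punch_blue_c's own x axis and vertical between 1.42 and 1.72 rad and x of die_blue_c in the frame of tray_blue between -0.065 and 0.065 m and y of die_blue_c in the frame of tray_blue between -0.062 and 0.062 m and z of die_blue_c in the frame of tray_blue between 0.008 and 0.018 m and x of knob_c in the frame of tray_white between -0.065 and 0.065 m and y of knob_c in the frame of tray_white between -0.062 and 0.062 m and z of knob_c in the frame of tray_white between 0.008 and 0.018 m); the robot touches nothing.
It fails at once if a piece was dropped or slammed down: it moved faster than 0.7 m/s with its centre less than 45 mm above the table ((linear speed of punch_red above 0.7 m/s and height (world z) of punch_red_c below 0.045 m) or (linear speed of die_red above 0.7 m/s and height (world z) of die_red_c below 0.045 m) or (linear speed of punch_blue above 0.7 m/s and height (world z) of punch_blue_c below 0.045 m) or (linear speed of die_blue above 0.7 m/s and height (world z) of die_blue_c below 0.045 m) or (linear speed of knob above 0.7 m/s and height (world z) of knob_c below 0.045 m)).
It fails at once if the vial was moved by more than 30 mm or tipped by more than 0.4 rad (distance of vial_c from where it was at the start of the episode above 0.03 m or angle between vial_c's own z axis and vertical above 0.4 rad).
It also fails if it takes over 118 s, if anything falls off the work surface, if the arm or the gripper's body presses on something with over 40 N, if the wrist force passes 120 N, or if a joint passes its speed limit or range.

## Working session

There is one attempt and no reset: what is moved stays moved. The work goes in short steps, each a Python script; the robot and the scene stay as the last script left them, time stands still between calls to the robot, and variables do not carry over. Pictures are saved under pics/ and viewed, about 12 in all and at most 16, crops included, and the job is handed in when it is done.

```bash
ls; mkdir -p pics
python3 - <<'E'
from bench import r,hand,readout,cams
import cv2,numpy as np
for n in ("top","scene"):
    c=cams.read_camera(n); cv2.imwrite(f"pics/{n}0.png",c["img"][:,:,::-1]); np.savez(f"{n}0.npz",**{k:np.array(v) for k,v in c.items()})
    print(n,c["intrinsics"],c["dist_coeffs"],c["view"])
s=readout.state();print(s["time"],s["ee_rot"],s["force"],s["finger_gap"])
E
```

```text
pics
top [[462.31393519   0.         325.51902449]
 [  0.         462.31393519 193.41510052]
 [  0.           0.           1.        ]] [-0.04310511  0.          0.          0.          0.        ] [[ 0.02811707 -0.99935273  0.02243998 -0.02211671]
 [ 0.98212698  0.03179805  0.18551412 -0.51691112]
 [-0.18610759  0.01682279  0.98238534 -0.94401384]
 [ 0.          0.          0.          1.        ]]
scene [[397.76873294   0.         316.75160379]
 [  0.         397.76873294 201.5187204 ]
 [  0.           0.           1.        ]] [-0.05847666  0.          0.          0.          0.        ] [[ 0.81377623  0.58096554  0.01572546 -0.4069966 ]
 [-0.36526871  0.49022251  0.79136632  0.12576606]
 [ 0.45204759 -0.64973912  0.61113996 -1.37415597]
 [ 0.          0.          0.          1.        ]]
0.1 [-3.61625059e-04  8.28985003e-01 -5.59270482e-01 -5.11180961e-04] [-0.11473933  0.9531661  -0.15987638] 0.09133800751413838
```

View pics/top0.png

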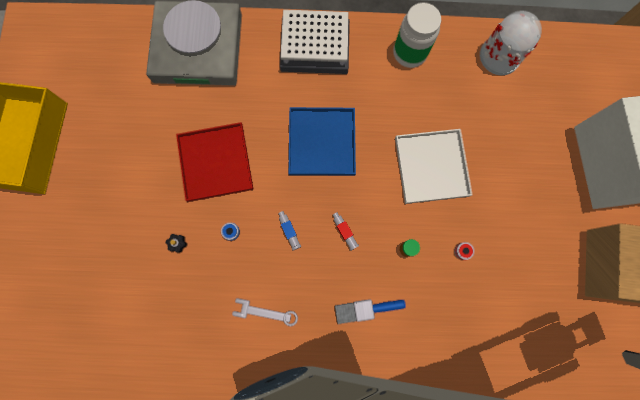

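View pics/scene0.png

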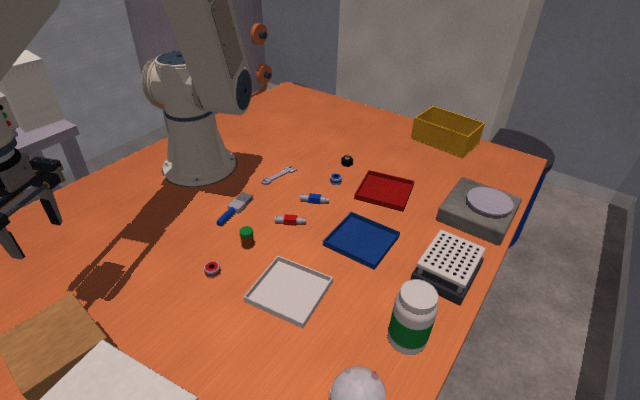

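```bash
cat > h.py <<'E'
import cv2,numpy as np
def ray(c,uv,z):
    uv=np.asarray(uv,float).reshape(-1,1,2)
    n=cv2.undistortPoints(uv,np.array(c["intrinsics"]),np.array(c["dist_coeffs"])).reshape(-1,2)
    V=np.array(c["view"]);R,t=V[:3,:3],V[:3,3]
    d=np.c_[n[:,0],-n[:,1],-np.ones(len(n))]@R; o=-R.T@t
    return (o+d*((z-o[2])/d[:,2])[:,None])[:,:2]
def masks(img):
    h=cv2.cvtColor(img,cv2.COLOR_RGB2HSV);H,S,V=cv2.split(h)
    return dict(red=((H<4)|(H>172))&(S>170)&(V>60),blue=(H>100)&(H<125)&(S>140)&(V>60),
      green=(H>45)&(H<80)&(S>120)&(V>50),white=(S<40)&(V>150),black=(V<60))
def blobs(m,amin):
    cs,_=cv2.findContours(m.astype(np.uint8),cv2.RETR_EXTERNAL,cv2.CHAIN_APPROX_NONE)
    return [k for k in cs if cv2.contourArea(k)>amin]
def rect(c,k,z):
    p=ray(c,k.reshape(-1,2),z)
    (x,y),(w,h),a=cv2.minAreaRect((p*1000).astype(np.float32))
    return x/1000,y/1000,w,h,a   # w along angle a (deg)
E
python3 - <<'E'
from h import *
c=dict(np.load("top0.npz"));M=masks(c["img"])
for n,m in M.items():
    for k in blobs(m,30 if n!="black" else 60):
        u=k.reshape(-1,2).mean(0)
        if 90<u[1]<290 and 100<u[0]<520: print(n,u.round(),cv2.contourArea(k),np.round(rect(c,k,.018 if cv2.contourArea(k)>2000 else .022),3))
# heights of bystanders from depth
V=c["view"];K=c["intrinsics"];d=c["depth"]
for u,v in [(195,28),(315,30),(424,20),(410,60),(420,40),(520,25),(505,60),(228,231),(411,247),(600,150)]:
    z=d[v,u];p=np.array([(u-K[0,2])/K[0,0]*z,-(v-K[1,2])/K[1,1]*z,-z]);print((u,v),(V[:3,:3].T@(p-V[:3,3])).round(3))
E
```

```text
red [466. 250.] 119.0 [ 0.407 -0.316 26.069 28.879  1.474]
red [344. 230.] 144.0 [ 0.442 -0.05  34.755 22.527 31.282]
red [214. 162.] 4407.5 [  0.589   0.245 157.573 149.846  12.735]
blue [229. 231.] 127.5 [ 0.434  0.199 27.582 28.761 28.942]
blue [288. 229.] 130.0 [ 0.44   0.072 34.672 20.456 26.108]
blue [322. 141.] 4264.0 [6.45000e-01 5.00000e-03 1.55902e+02 1.48748e+02 1.91200e+00]
green [411. 247.] 200.5 [ 0.41  -0.196 35.017 34.919 89.92 ]
white [352. 242.] 31.5 [ 0.417 -0.067 25.087  9.061 34.969]
white [295. 242.] 33.0 [ 0.413  0.057 24.225  8.653 28.719]
white [431. 157.] 3848.0 [  0.597  -0.248 155.951 148.449   8.396]
black [176. 243.] 233.5 [ 0.404  0.313 44.877 35.086 83.815]
(195, 28) [0.882 0.297 0.067]
(315, 30) [0.888 0.028 0.067]
(424, 20) [ 0.87  -0.198  0.154]
(410, 60) [ 0.836 -0.192  0.043]
(420, 40) [ 0.839 -0.196  0.127]
(520, 25) [ 0.867 -0.399  0.153]
(505, 60) [ 0.835 -0.403  0.062]
(228, 231) [0.433 0.201 0.024]
(411, 247) [ 0.408 -0.189  0.052]
(600, 150) [ 0.626 -0.594  0.077]
```

```bash
cat >> h.py <<'E'
from math import *
def Q(a): return [0,cos(a/2),sin(a/2),0]
def near(a,x,y):   # same grasp, jaw angle nearest radial
    b=atan2(y,x); return b+(a-b+pi/2)%pi-pi/2
E
python3 - <<'E'
from h import *
from bench import *
s=readout.state;print(s()["time"])
x,y=.404,.313
r.goto([x-.03,y,.2],Q(near(0.5,x,y)));print(s()["time"],s()["q"])
c=cams.read_camera("wrist");cv2.imwrite("pics/w0.png",c["img"][:,:,::-1]);np.savez("w0.npz",**{k:np.array(v) for k,v in c.items()})
print(c["intrinsics"],c["dist_coeffs"]); V=np.array(c["view"]);print(-V[:3,:3].T@V[:3,3],V[2,:3])
E
```

```text
0.1
3.2583 [ 6.92746345e-01  1.64243483e-01  1.94333645e+00 -1.47747558e-04
  1.03397679e+00  1.93726322e-01]
[[358.51326563   0.         314.8958905 ]
 [  0.         358.51326563 200.61643965]
 [  0.           0.           1.        ]] [-0.07912358  0.          0.          0.          0.        ]
[0.34226591 0.37010488 0.36162168] [-0.11294545  0.20711811  0.97177436]
```

View pics/w0.png

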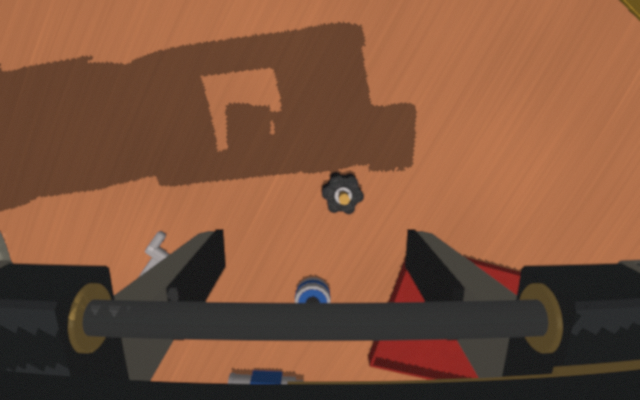

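```bash
cat >> h.py <<'E'
def lobe(c,k,z):
    p=ray(c,k.reshape(-1,2),z);ctr=np.array(rect(c,k,z)[:2]);d=p-ctr
    th=np.arctan2(d[:,1],d[:,0]);g=np.linspace(-pi,pi,360,endpoint=False);o=np.argsort(th)
    rr=np.interp(g,th[o],np.hypot(*d.T)[o],period=2*pi)
    F=(rr*np.exp(-6j*g)).mean();return ctr,-np.angle(F)/6,2*abs(F),rr.mean()
E
python3 - <<'E'
from h import *
c=dict(np.load("w0.npz"));h=c["img"].max(2)<95
for zz in (.012,.022):
  k=[k for k in blobs(h,200) if cv2.pointPolygonTest(k,(343.,185.),False)>0 or np.hypot(*(k.reshape(-1,2).mean(0)-(343,192)))<15]
  for q in k: print(zz,q.reshape(-1,2).mean(0),cv2.contourArea(q),rect(c,q,zz),lobe(c,q,zz))
for n,m in masks(c["img"]).items():
  if n=="blue":
    for k in blobs(m,100): print(n,k.reshape(-1,2).mean(0),rect(c,k,.022))
  # stud tip at z=.040
print(ray(c,[[344,198]],.04),c["img"][170:215:4,343].tolist())
E
```

```text
0.012 [341.59349593 191.97560976] 1201.5 (0.40221499633789065, 0.3158092346191406, 36.98260498046875, 46.40363311767578, 53.04823303222656) (array([0.402215  , 0.31580923]), np.float64(0.40369060180765914), np.float64(0.0017128576861790662), np.float64(0.019699490582781847))
0.022 [341.59349593 191.97560976] 1201.5 (0.4005003051757812, 0.31736221313476565, 35.92481994628906, 45.07637023925781, 53.04826354980469) (array([0.40050031, 0.31736221]), np.float64(0.4036906277954874), np.float64(0.0016638657468710247), np.float64(0.019136038855411285))
blue [265.62162162 377.89189189] (0.43155322265625, 0.08865802764892577, 33.900726318359375, 16.69870948791504, 29.477170944213867)
blue [312.2295082  296.52459016] (0.42875363159179686, 0.2060896759033203, 26.342424392700195, 14.017849922180176, 28.590219497680664)
[[0.40202662 0.31656932]] [[171, 108, 72], [74, 49, 37], [47, 45, 46], [54, 54, 53], [77, 75, 75], [130, 122, 119], [162, 124, 65], [202, 156, 81], [200, 154, 81], [64, 60, 54], [70, 63, 59], [176, 112, 74]]
```

```bash
cat >> h.py <<'E'
from bench import *
T=dict(red=(.589,.245,radians(12.735)),blue=(.645,.005,radians(1.912)),white=(.597,-.248,radians(8.396)))
def look(xy,a,color,z=.022,h=.17,name=None):
    r.goto([*xy,h],Q(a)); c=cams.read_camera("wrist")
    if name: cv2.imwrite(f"pics/{name}.png",c["img"][:,:,::-1])
    if color is None: return
    K=[rect(c,k,z) for k in blobs(masks(c["img"])[color],60)]
    K=sorted(K,key=lambda q:hypot(q[0]-xy[0],q[1]-xy[1]));print("look",np.round(K[0],3),"exp",xy);return K[0]
def pick(xy,a,op,h=.17):
    hand.set_gripper(op,30)
    r.goto([*xy,.08],Q(a)); r.move_straight([*xy,.011],speed=.08)
    hand.set_gripper(0,30); s=readout.state(); print("gap",s["finger_gap"],"F",np.round(s["force"],1),"tcp",np.round(s["eef_pos"],4),s["time"])
    r.move_straight([*xy,h],speed=.2); print("lifted gap",readout.state()["finger_gap"])
def place(tray,lx,ly,a,op,h=.15):
    X,Y,t=T[tray];x=X+lx*cos(t)-ly*sin(t);y=Y+lx*sin(t)+ly*cos(t)
    a=near(a+t,x,y);r.goto([x,y,h],Q(a))
    r.move_straight([x,y,.035],speed=.15)
    f=r.move_straight([x,y,.0145],speed=.03,until_force=6)
    s=readout.state();print("placed",f,"z",s["eef_pos"][2],"gap",s["finger_gap"])
    hand.set_gripper(op); r.move_straight([x,y,.13],speed=.2); print("t",readout.state()["time"])
E
python3 - <<'E'
from h import *
pick((.4017,.3163),.93,.058)
place("white",0,0,0,.056)
look((.407,-.316),near(0,.407,-.316),"red",name="w_rd")
E
```

```text
gap 0.037276860475402705 F [-0.2 -0.3  4.5] tcp [0.4019 0.3165 0.0114] 5.9833
lifted gap 0.03763520950343409
placed True z 0.014349092029015135 gap 0.03722299205423349
t 11.8583
look [ 0.404 -0.315 26.996 27.377 89.974] exp (0.407, -0.316)
```

View pics/w_rd.png

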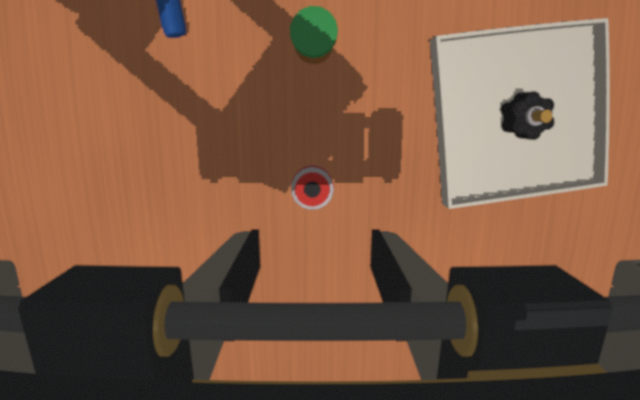

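Run:
```python
from h import *
p=(.405,-.3155); pick(p,near(0,*p),.056)
place("red",0,-.036,0,.050)
for col,g in (("red",(.442,-.05,31.3)),("blue",(.44,.072,26.1))):
    k=look(g[:2],near(radians(g[2]+90),*g[:2]),col)
    ang=k[4] if k[2]>k[3] else k[4]-90
    print("ang",ang)
    if hypot(k[0]-g[0],k[1]-g[1])>.012 or abs((ang-g[2]+90)%180-90)>8: print("STOP");break
    p=k[:2]; pick(p,near(radians(ang+90),*p),.045)
    if not .018<readout.state()["finger_gap"]<.026: print("BADGRIP");break
    place(col,0,.030,pi/2,.034)
else: look((.434,.199),near(0,.434,.199),"blue",name="w_bd")
```

```text
gap 0.037044399526453026 F [-0.7  0.8  4.8] tcp [ 0.4052 -0.3157  0.0114] 14.8333
lifted gap 0.03689309253798337
placed True z 0.014390512703453887 gap 0.0373019729941896
t 20.5083
look [ 0.442 -0.05  34.38  20.267 30.965] exp (0.442, -0.05)
ang 30.965478897094727
gap 0.02148300657006326 F [-0.7  0.2  4.7] tcp [ 0.4426 -0.0503  0.0112] 23.9583
lifted gap 0.022050798238233037
placed True z 0.014307333811889244 gap 0.021768349946673638
t 29.5667
look [ 0.44   0.072 33.342 18.737 26.12 ] exp (0.44, 0.072)
ang 26.120290756225586
gap 0.02184440768696207 F [-1.1 -0.6  4.3] tcp [0.4401 0.0724 0.0112] 34.1667
lifted gap 0.021741351018034538
placed True z 0.0143322506079713 gap 0.021877324964360647
t 40.2167
look [4.3200e-01 2.0000e-01 2.7378e+01 2.6995e+01 1.0000e-02] exp (0.434, 0.199)
```

View pics/w_bd.png

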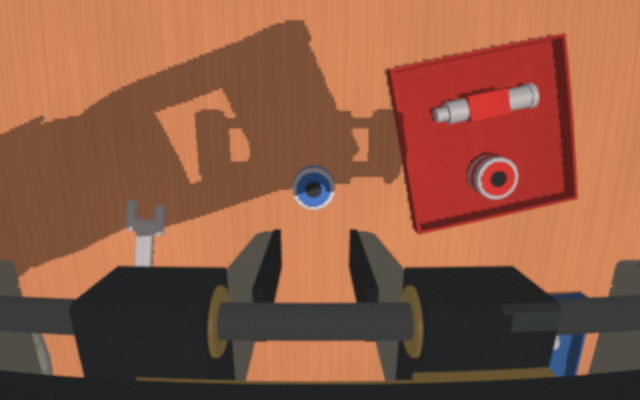

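Red die (495,177) and red punch (487,103) lie flat and apart in the red tray. The blue die is at (313,188), ready to grip.

Run:
```python
from h import *
p=(.4325,.1995); pick(p,near(0,*p),.056)
place("blue",0,-.036,0,.050)
r.goto([.3,-.45,.3],Q(near(0,.3,-.45)))
c=cams.read_camera("top");cv2.imwrite("pics/top1.png",cv2.resize(c["img"][90:280,130:520,::-1],None,fx=2,fy=2,interpolation=cv2.INTER_CUBIC))
M=masks(c["img"])
V=c["view"];K=c["intrinsics"];d=c["depth"]
for k in blobs(M["green"],60): print("vial",rect(c,k,.052))
c0=dict(np.load("top0.npz"))
for k in blobs(masks(c0["img"])["green"],60): print("vial0",rect(c0,k,.052))
```

```text
gap 0.03733477719704398 F [-0.6  0.3  4.7] tcp [0.4328 0.1996 0.0113] 44.375
lifted gap 0.03759377856679838
placed True z 0.014408914077738585 gap 0.03687476435362215
t 49.2333
vial (0.40768124389648436, -0.18972758483886717, 33.96842575073242, 33.87331008911133, 89.92040252685547)
vial (0.8569789428710938, -0.19266607666015625, 81.76036071777344, 56.6110725402832, 70.6400146484375)
vial0 (0.40768124389648436, -0.18972758483886717, 33.96842575073242, 33.87331008911133, 89.92040252685547)
vial0 (0.8569789428710938, -0.19266607666015625, 81.76036071777344, 56.6110725402832, 70.6400146484375)
```

View pics/top1.png

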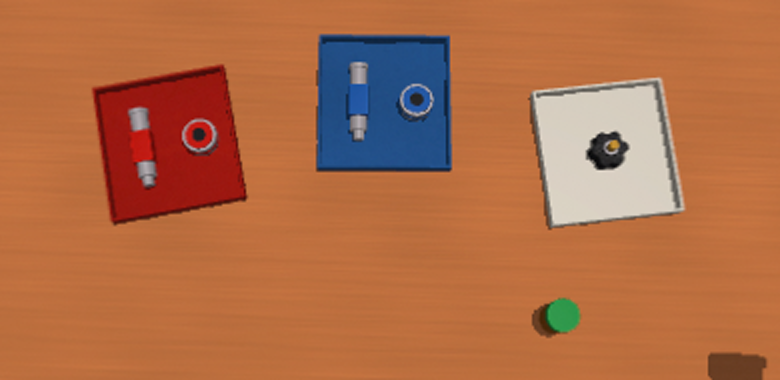

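All five pieces lie flat and well inside their own trays: red punch (142,148) and die (199,135), blue punch (358,100) and die (416,100), knob (608,150). The vial at (562,316) has not moved, so I'm handing in.

```bash
python3 -c "
from bench import *
print(readout.state()['time']);job.job_done()"
```

```text
51.3333
the job is handed in; nothing more can be done
```

I put all five pieces in their own trays and handed the job in at 51.3 s of the 118 s allowed. Each piece was found with the top camera, all but the knob and the red die re-measured once by the wrist camera straight into the grasp. The knob and red die were measured the same way, with a picture check before gripping. All were lowered at 0.03 m/s onto the tray floor until contact, then released.

- **Grips:** the finger gaps matched the pieces: about 37 mm on the knob and dies, 22 mm on the punches. They held through every lift.
- **Set-down height:** contact came with the TCP at 14.3–14.4 mm, which is what resting on the tray floor should give.
- **Final picture:** the last top view shows both punches lying on their side and both dies and the knob upright. They are clear of each other and of the walls. I judged this by eye and did not measure final positions.
- **Vial:** it measured at exactly the same position as at the start.

No check failed. The top and wrist measurements agreed to about 4 mm or better.

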